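Find the shaft flat on a freed gearmotor and hold the collar on it

ROBOT

A 6-joint arm with a two-finger parallel gripper is mounted at the origin on the work surface. World frame = base frame: x ahead of the robot, y to its left, z up, the work surface at z = 0. Lengths are in m, angles in rad, forces in N, time in s.
With the tool pointing down it reaches from about 0.35 to 0.975 m from the base axis. Payload 4.9 kg.
Tool frame: the origin (TCP) lies at the very end of the fingers, on their centre line; the grasp point (between the pads) lies 19 mm behind it (ctrl.grasp_offset is the distance from the TCP to the grasp point, in m); y points along the fingers, z is the direction in which the jaws open and shut, and the axes are right-handed (so a half turn about y gives the same grasp; the last joint's range is limited). The gripper opens to 85 mm and grips with 20 to 120 N. Pads are 22 mm wide; open, the fingers measure 114 mm over their backs; the gripper's body (76 mm by 85 mm) begins 54 mm behind the grasp point. The pads swing forward as they close: fully open they stand 13 mm farther back than shut.
Start: joints at [-1.4, 0.053, 1.613, -0, 1.476, -0.119], TCP at [0.179, -0.599, 0.231] pointing down, gripper open.
Joint ranges: [-3.01, 3.01], [-1.01, 2.22], [0.06, 2.58], [-1.02, 4.17], [0.09, 2.62], [-3.14, 3.14]. Speed limits (rad/s): [2.57, 2.57, 3.14, 3.14, 3.14, 3.14].

INTERFACE

Orientations are given as a rotation vector (axis times angle).
In Python, from station import ctrl, eyes, finish_job, find_in, regions_of, pinpoint gives the robot as it stands.
- The arm moves only by the tool play_rows, never from a script. Its argument "moves" is a list of rows, each an object of numbers: "x", "y", "z": the shift along the world's x, y, z in cm; "turn": the turn about the world's z in degrees; "jaw": the finger opening in cm, from 0 to 8.54. A call has 1 to 8 rows; each row shifts and turns the commanded pose from where the row before left it; what a row does not reach is not made up. A row lasts 1/12 s, in which the tool goes at most 41.7 mm and 7.16 degrees, less where a joint would pass 70% of its speed; a pose out of reach is approached as far as the arm can. A call is refused whole if a number of a shift passes 4.17 or a number of a turn 7.16, either way. A call with a gripper value outside its range is refused whole. The fingers move at their own pace and stop on an object; "squeeze" is the grip in N (left out, the last holds). Time passes only in rows, so rows that do not move let the fingers close. It gives the time, the measured TCP pose, the force and the opening at its end, in the units of the state.
- ctrl.get_obs(): the state, without advancing time (a new reading comes with each control period).
- eyes.get_image(name): name is "scene" or "side" or "wrist"; returns a dict with "img" (400x640x3 uint8, red, green, blue), "camera_matrix" (3x3 intrinsics, pixels), "cam_to_world" (4x4, takes a point from camera to world coordinates). Camera axes: x right, y up, looking along -z (the intrinsics and any distortion apply to the point x, -y, -z); pixel columns grow to the right and rows downward; lengths in m; the calibration is good to about 2 mm. A picture is of the moment at which its call begins. There is no depth.
- finish_job(): hands the job in, once; it reports no verdict.
Trained networks look in the newest picture that a camera, given by its name, has taken for a name from the list of things; names that differ only in an ending like _2 or _b are one class to them, and where a whole thing is asked for, a point or a joint stands for the part that bears it (a point fixed in the world has none). Each returns a list of dicts, best first, with "score" (0 to 1); they miss things now and then, are a little off and sometimes report something else, mostly with a low value. They report only what shows in the picture. A call takes as long as a camera call. They do not tell look-alikes from the thing itself.
- find_in(camera, query): "point" ([column, row] in pixels, amid what is visible of it).
- regions_of(camera, query): "pixels" (400x640 bool, what is visible of it) and "point" ([column, row] in pixels, amid what is visible of it).
- pinpoint(camera, query): "point" ([column, row] in pixels: a listed point, or the origin of a listed thing).
The state is a dict: "t": time; "q": joint angles; "dq": joint speeds; "effort": joint torques, N m; "tool_pos": TCP position; "tool_rot": TCP orientation; "contact_force": force on the tool from outside, world axes, zero at the start; "wrist_torque": the same for the moment, N m; "opening": finger opening in m.
Only numpy, scipy, OpenCV 4.12 (cv2) and the standard library are available. Lean on these libraries where they do the work, as an engineer would, in place of code of your own. Each camera call takes 0.05 s, during which the arm holds its last target.

TASK

Slide the black freewheel grip on the gearbox out to its end stop so that the shaft is free, then pinch the bare shaft and turn it until you feel the flat and it faces squarely to the open side of the frame, straight away from the side plate. Put the collar that has the screw on the shaft with its screw squarely over the flat, and hold it level with its top flush with the shaft's end, ready for a colleague to tighten: finish still holding it, carried by nothing else. Leave the other things on the bench where they are.

Things in the scene. Friction and masses are not known exactly. Their poses are not given: they have to be found in the camera images.
- unit: Drive unit, fixed to the bench: worm gearmotor lying flat in an L-shaped aluminium frame. Origin on the output shaft's axis at bench height, z up, +x to the frame's open side. Grey gearbox: radius 50 mm about the origin and a 66 mm wide block out to y = 112 mm, flat top at z = 58 mm; a steel boss of radius 16 mm round the shaft rises to z = 64 mm.
- side_plate (a point): Middle of the top edge of the frame's upright side plate: unit x = -90 mm, y = 7.5 mm, z = 95 mm. The plate is 4 mm thick and 215 mm long along unit y. The open side of the frame is the opposite one (unit +x).
- motor_end (a point): Centre of the motor's end face: unit x = -24 mm, y = -168 mm, z = 34 mm. The motor, 56 mm in diameter, lies along unit y from here to the gearbox; its top is 62 mm above the bench, a small terminal block on it 70 mm.
- shaft: Upright steel output shaft, 16 mm thick; origin as the unit's, z up. +x is the outward normal of its flat: it points like the unit's +x when the flat faces the open side. Starts 30 to 130 degrees counter-clockwise (from above) of that. Locked (but for about 4 degrees of play each way) while the slide is in; freed, it turns both ways without stops against 0.03 N m and stays where left.
- shaft_flat (a point): Middle of the flat, 90 mm above the bench, 4.8 mm from the shaft's axis. The shaft is D-shaped from 70 to 110 mm above the bench, round below: 12.8 mm from the flat to the back, 16 mm elsewhere; the flat is 12.8 mm wide. Two flat fingers closed nearly square on the flat turn the free shaft until the flat lies against the finger.
- shaft_end (a point): Centre of the shaft's upper end face, 110 mm above the bench; the end is chamfered 2 mm.
- freewheel (a joint): Freewheel slide on top of the gearbox: 0 m is fully in towards the shaft (shaft locked), 0.022 m fully out against its end stop; it moves along unit +y, straight away from the shaft. The shaft comes free at about 0.008 m. It rubs with about 3 N and stays where it is left. Starts within 3 mm of fully in.
- slide_grip (a point): Centre of the top of the slide's black ribbed grip, 81 mm above the bench. The grip is 13 mm wide (unit x), 22 mm long (unit y) and 20 mm high, on a 3 mm plate just above the gearbox top. Its middle is 66 mm from the shaft's axis along unit y at joint value 0, 88 mm at the end stop.
- collar: Loose steel shaft collar lying flat on the bench, 0.12 to 0.19 kg: ring of 39 mm outer diameter, 20 mm high, 18 mm bore. Origin at the centre of its underside, z up along the bore, +x along its screw. The 5 mm screw's tip stands 2.8 mm into the bore, at half height, so the collar goes down the shaft only with the screw over the flat, within about 20 degrees.
- collar_top (a point): Centre of the collar's upper face, 20 mm above its origin.
- collar_screw (a point): Outer end of the collar's dark screw head, 25.5 mm from the collar's axis and 10 mm above its underside. The head is 10 mm in diameter and stands 6 mm out of the rim; the collar's y sides, square to the screw, are free to grip.
- spacer: Bystander: plain loose steel ring without a screw, otherwise as big as the collar (39 mm, bore 18 mm, 20 mm high). Origin at the centre of its underside. Collar and spacer may have changed places.
- carton: Bystander: small orange carton, 70 x 110 x 45 mm (x, y, z), origin at the centre of its underside.
- pliers: Bystander: pliers with red handles lying flat, about 180 mm long along x, 65 mm wide, 12 mm high; origin at the pivot, on the bench.
- case: Bystander: open grey plastic case half with small circuit boards, 125 x 115 x 20 mm, origin at the centre of its underside.
Not all that is in view belongs to the job. Leave any red look-alike of the collar alone.

How it is judged:
On the way, in this order (a step that is already met when the one before it is completed fails the run):
1. the freewheel slide is out at its end stop (value of joint freewheel above 0.019 m), for 0.2 s.
2. the fingers pinch the bare shaft (collar still off it) with its flat facing the open side of the frame, within 0.2 rad (contact force between the fingers and shaft above 2 N and angle between the x axis of shaft and the x axis of unit, either way round below 0.2 rad and x of shaft_flat in the frame of unit above 0.003 m and distance between collar_top and shaft_end above 0.06 m), for 0.2 s.
At the end, for the whole second after the job is handed in: The fingers hold the collar still (over 3 N) on the shaft: axes within 3 mm, tilt under 0.12 rad, top within 4 mm of level with the shaft end, well above the boss, screw over the flat within 0.3 rad, flat facing the open side within 0.3 rad, slide still out past 18 of 22 mm (value of joint freewheel above 0.018 m and angle between the x axis of shaft and the x axis of unit, either way round below 0.3 rad and x of shaft_flat in the frame of unit above 0.003 m and angle between the x axis of collar and the x axis of shaft, either way round below 0.3 rad and x of collar_screw in the frame of shaft above 0.018 m and horizontal distance between collar_top and shaft_end below 0.003 m and z of collar_top in the frame of shaft_end between -0.004 and 0.004 m and angle between collar's own z axis and vertical below 0.12 rad and contact force between the fingers and collar above 3 N and linear speed of collar below 0.02 m/s); the arm keeps its last pose, push and grip.
It fails at once if a bystander (spacer, carton, pliers, case) is moved more than 25 mm (distance of any of spacer, carton, pliers, case from where it was at the start of the episode above 0.025 m).
It also fails if it takes over 58 s, if anything falls off the work surface, if the arm or the gripper's body presses on something with over 40 N, if the wrist force passes 120 N, or if a joint passes its speed limit or range.

## Working session

There is one attempt and no reset: what is moved stays moved. The work goes in short steps, Python scripts to look and compute and a tool call to move; the robot and the scene stay as the last step left them, time stands still between calls to the robot, and variables do not carry over. Pictures are saved under pics/ and viewed, and the job is handed in when it is done.

Besides the shell and the picture viewer there is one more tool, called after ">>>" as name(argument=value, ...) on one line, values as JSON. play_rows: Moves the arm, as the interface text tells. Its arguments: {"type":"object","properties":{"moves":{"type":"array"},"squeeze":{"type":"number"}},"required":["moves"]}

```bash
ls; mkdir -p pics; cat > h.py <<'E'
import numpy as np, cv2
from station import ctrl, eyes, finish_job, find_in, regions_of, pinpoint
def shot(cam,fn=None):
    d=eyes.get_image(cam)
    if fn: cv2.imwrite('pics/'+fn,d['img'][:,:,::-1])
    return d
def ray(d,p):
    K=d['camera_matrix'];T=d['cam_to_world']
    v=np.linalg.solve(K,[p[0],p[1],1]); v=np.array([v[0],-v[1],-v[2]])
    return T[:3,3],T[:3,:3]@v
def onz(d,p,z):
    o,v=ray(d,p); return o+v*(z-o[2])/v[2]
def proj(d,P):
    T=d['cam_to_world'];c=T[:3,:3].T@(np.asarray(P)-T[:3,3])
    q=d['camera_matrix']@np.array([c[0],-c[1],-c[2]]); return q[:2]/q[2]
def tri(*obs):
    A=np.zeros((3,3));b=np.zeros(3)
    for d,p in obs:
        o,v=ray(d,p);v=v/np.linalg.norm(v);M=np.eye(3)-np.outer(v,v);A+=M;b+=M@o
    return np.linalg.solve(A,b)
E
python3 - <<'E'
from h import *
np.set_printoptions(precision=4,suppress=True)
print(ctrl.get_obs())
for c in ['scene','side','wrist']:
    d=shot(c,c+'0.png'); print(c,d['camera_matrix'],d['cam_to_world'])
    for n in ['unit','side_plate','motor_end','shaft_flat','shaft_end','slide_grip','collar','collar_top','collar_screw','spacer','carton','pliers','case']:
        print(n,[(np.round(r['point'],1),round(r['score'],2)) for r in pinpoint(c,n)[:3]])
E
```

```text
pics
{'t': 0.0, 'q': array([-1.4   ,  0.0533,  1.6143,  0.    ,  1.476 , -0.119 ]), 'dq': array([-0.0003,  0.0007,  0.0003,  0.0005, -0.0004,  0.0003]), 'effort': array([ -0.0005, -39.3678, -37.0176,  -0.0001,   0.0071,  -0.    ]), 'tool_pos': array([ 0.1785, -0.5983,  0.2301]), 'tool_rot': array([-0.3015,  2.0679, -2.0637]), 'contact_force': array([ 0.3287,  0.1898, -0.742 ]), 'wrist_torque': array([ 0.005, -0.004,  0.06 ]), 'opening': 0.08521661241521519}
scene [[432.4925   0.     326.9666]
 [  0.     432.4925 199.1494]
 [  0.       0.       1.    ]] [[ 0.5422 -0.7088  0.4512  1.0118]
 [ 0.8402  0.4599 -0.2873 -0.2612]
 [-0.0039  0.5349  0.8449  0.9209]
 [ 0.      0.      0.      1.    ]]
unit [(array([325.1, 309.8]), 0.72), (array([332.4, 211. ]), 0.64)]
side_plate [(array([308.3, 163. ]), 0.73)]
motor_end [(array([271.3, 239.8]), 0.88)]
shaft_flat [(array([333.3, 187.6]), 0.61)]
shaft_end []
slide_grip [(array([349.8, 168.7]), 0.48)]
collar [(array([197.4, 234.2]), 0.76), (array([160.1, 233.7]), 0.54), (array([184.6, 200.4]), 0.52)]
collar_top [(array([193.1, 226.6]), 0.78), (arr
[... 1179 characters left out ...]
(array([363. , 179.3]), 0.66), (array([386.7, 186.3]), 0.57), (array([418.6, 179.4]), 0.57)]
spacer [(array([364.8, 155.2]), 0.49)]
carton [(array([290.2, 172. ]), 0.56)]
pliers [(array([292.5, 172.6]), 0.64), (array([247.1, 208.9]), 0.56)]
case [(array([204.5, 299.3]), 0.97), (array([384.9, 187.8]), 0.38)]
wrist [[297.2591   0.     321.5526]
 [  0.     297.2591 203.3432]
 [  0.       0.       1.    ]] [[ 0.2851  0.9152  0.2849  0.2503]
 [-0.9585  0.2722  0.0848 -0.5777]
 [ 0.0001 -0.2973  0.9548  0.3728]
 [ 0.      0.      0.      1.    ]]
unit []
side_plate []
motor_end []
shaft_flat []
shaft_end []
slide_grip []
collar []
collar_top []
collar_screw []
spacer []
carton []
pliers []
case []
```

View pics/scene0.png

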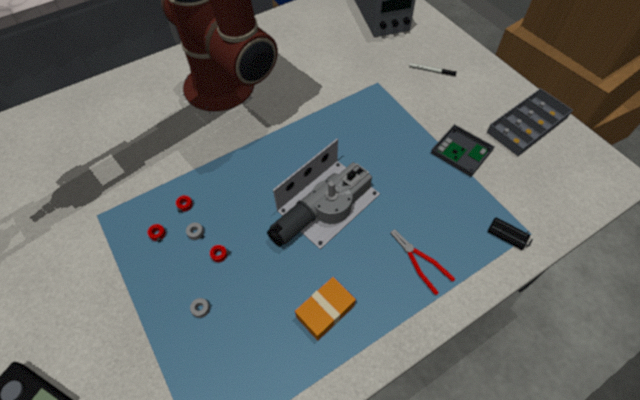

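View pics/side0.png

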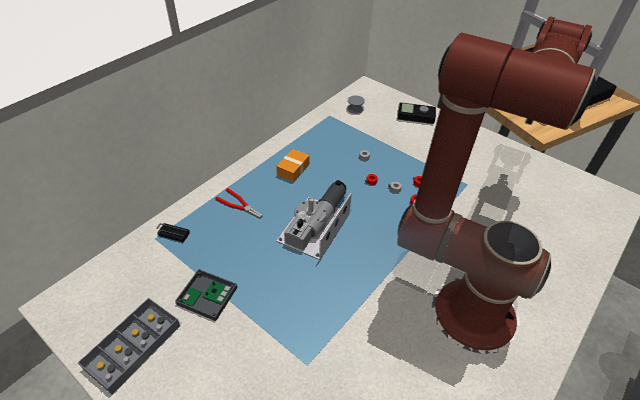

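View pics/wrist0.png

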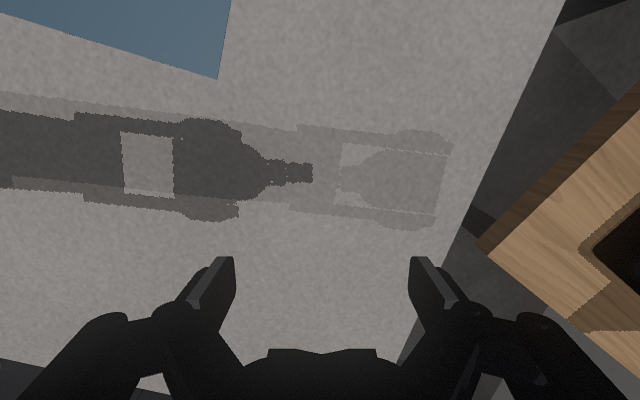

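```bash
python3 - <<'E'
import cv2
a=cv2.imread('pics/scene0.png');b=cv2.imread('pics/side0.png')
cv2.imwrite('pics/c1.png',cv2.resize(a[190:330,130:270],None,fx=5,fy=4,interpolation=cv2.INTER_CUBIC))
cv2.imwrite('pics/c2.png',cv2.resize(a[140:260,260:390],None,fx=5,fy=5,interpolation=cv2.INTER_CUBIC))
cv2.imwrite('pics/c3.png',cv2.resize(b[130:250,270:430],None,fx=5,fy=5,interpolation=cv2.INTER_CUBIC))
E
```

```text
(no output)
```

View pics/c1.png

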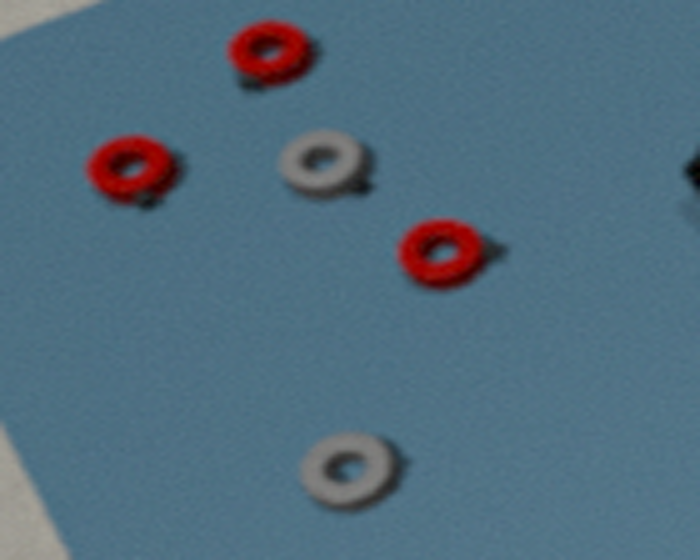

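View pics/c2.png

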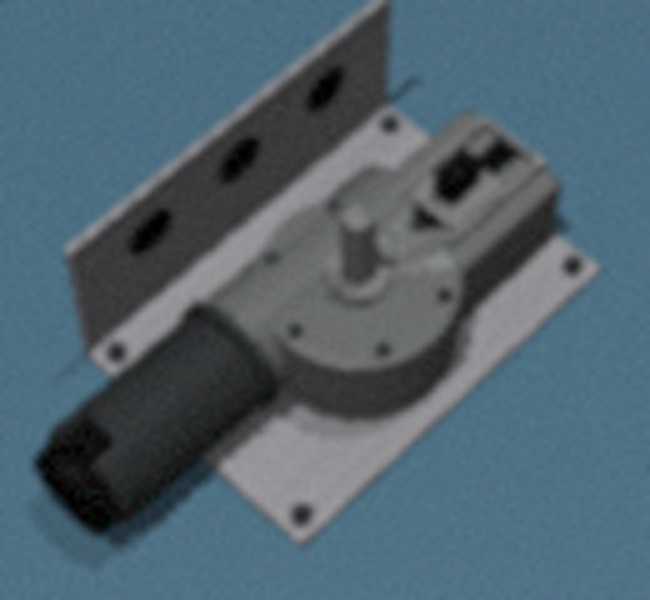

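View pics/c3.png

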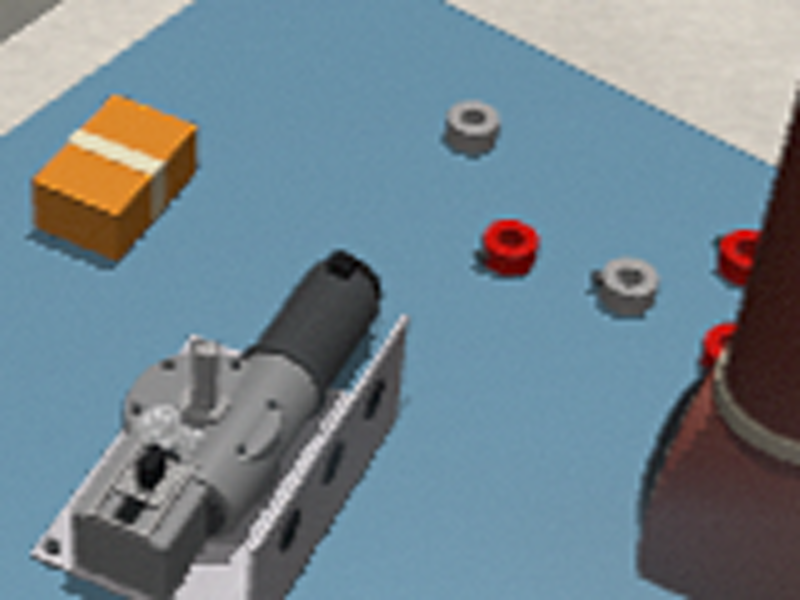

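The three red rings, at scene (184,203), (157,232) and (218,253), are look-alikes. The plain grey ring at (200,307) is the spacer. The grey ring at (195,231) shows a dark screw, so that is the collar. The crops confirm this.

```bash
python3 - <<'E'
from h import *
np.set_printoptions(precision=4,suppress=True)
s=shot('scene');d=shot('side')
se=tri((s,(331.4,183)),(d,(310.6,199)));print('shaft end',se, onz(s,(331.4,183),.11),onz(d,(310.6,199),.11))
g=(onz(s,(349.8,168.7),.081),onz(d,(298,220.2),.081));print('grip',g)
print('motor end',onz(s,(271.3,239.8),.034),onz(d,(338.2,182.5),.034))
print('sideplate',onz(s,(308.3,163),.095),onz(d,(335,218.5),.095))
print('collar top',onz(s,(193.1,226.6),.02),onz(s,(194.4,230.2),.02),onz(d,(395.3,185.5),.02))
print('screw',onz(s,(202.6,235.1),.01),onz(d,(386.7,186.3),.01))
print('spacer',onz(s,(199.7,307),.02),onz(d,(364.5,154),.02))
print('carton',onz(s,(326,307),.0225))
# plate bottom corners of frame (scene)
for p in [(64,352),(302,540),(597,265)]: pass
# side plate top edge ends in scene crop: (68,250) and (387,2)
a=onz(s,(260+68/5,140+250/5),.095);b=onz(s,(260+387/5,140+2/5),.095);print('edge',a,b,(a+b)/2,np.linalg.norm(b-a),np.degrees(np.arctan2(b[1]-a[1],b[0]-a[0])))
E
```

```text
shaft end [0.5482 0.0467 0.1103] [0.5477 0.0465 0.11  ] [0.5486 0.0467 0.11  ]
grip (array([0.5203, 0.1174, 0.081 ]), array([0.5378, 0.1167, 0.081 ]))
motor end [ 0.5613 -0.1265  0.034 ] [ 0.576 -0.131  0.034]
sideplate [0.4607 0.0376 0.095 ] [0.4517 0.0493 0.095 ]
collar top [ 0.4225 -0.2632  0.02  ] [ 0.4332 -0.2646  0.02  ] [ 0.4286 -0.2599  0.02  ]
screw [ 0.4496 -0.2536  0.01  ] [ 0.4533 -0.2467  0.01  ]
spacer [ 0.6116 -0.33    0.02  ] [ 0.6049 -0.3256  0.02  ]
carton [ 0.7586 -0.1044  0.0225]
edge [ 0.4833 -0.0696  0.095 ] [0.4403 0.1345 0.095 ] [0.4618 0.0325 0.095 ] 0.2084897141778947 101.8961079406729
```

```bash
python3 - <<'E'
from h import *
from scipy.spatial.transform import Rotation as R
np.set_printoptions(precision=4,suppress=True)
o=ctrl.get_obs();print(R.from_rotvec(o['tool_rot']).as_matrix(),o['t'])
print(ctrl.grasp_offset,[a for a in dir(ctrl) if a[0]!='_'])
E
```

```text
[[-0.9583 -0.      0.2857]
 [-0.2857  0.0001 -0.9583]
 [-0.     -1.     -0.0001]] 2.2
0.0187 ['MotionError', 'get_obs', 'grasp_offset']
```

>>> play_rows(moves=[{"x":0.5,"y":4.1,"z":0.8},{"x":0.5,"y":4.1,"z":0.8},{"x":0.8,"y":4.0,"z":0.8},{"x":1.2,"y":3.9,"z":0.8},{"x":1.4,"y":3.8,"z":0.4},{"x":1.4,"y":3.8},{"x":1.4,"y":3.8},{"x":1.4,"y":3.8}])

```text
invalid input
```

>>> play_rows(moves=[{"x":0.5,"y":4.1,"z":0.8,"turn":3,"jaw":8.5},{"x":0.5,"y":4.1,"z":0.8,"turn":5,"jaw":8.5},{"x":0.8,"y":4.0,"z":0.8,"turn":5,"jaw":8.5},{"x":1.2,"y":3.9,"z":0.8,"turn":5,"jaw":8.5},{"x":1.4,"y":3.8,"z":0.4,"turn":5,"jaw":8.5},{"x":1.4,"y":3.8,"z":0,"turn":5,"jaw":8.5},{"x":1.4,"y":3.8,"z":0,"turn":5,"jaw":8.5},{"x":1.4,"y":3.8,"z":0,"turn":5,"jaw":8.5}], squeeze=30)

```text
t: 2.87
tool_pos: [0.2646, -0.285, 0.2674]
tool_rot: [-0.853, 1.645, -1.647]
contact_force: [0.6, -0.0, 1.1]
opening: 0.0852
```

>>> play_rows(moves=[{"x":3.5,"y":0,"z":0,"turn":4,"jaw":8.5},{"x":3.5,"y":0,"z":0,"turn":4,"jaw":8.5},{"x":3.0,"y":0,"z":0,"turn":2,"jaw":8.5},{"x":2,"y":0,"z":0,"turn":0,"jaw":8.5},{"x":0.5,"y":0,"z":0,"turn":0,"jaw":8.5}], squeeze=30)

```text
t: 3.28
tool_pos: [0.3916, -0.2861, 0.2671]
tool_rot: [-0.967, 1.526, -1.526]
contact_force: [0.0, -0.8, 0.1]
opening: 0.0849
```

```bash
python3 - <<'E'
from h import *
np.set_printoptions(precision=4,suppress=True)
d=shot('wrist','w1.png');print(ctrl.get_obs()['tool_pos'])
for n,z in [('collar_top',.02),('collar_screw',.01)]:
    for r in pinpoint('wrist',n)[:4]: print(n,r['point'],r['score'],onz(d,r['point'],z))
E
```

```text
[ 0.3909 -0.2862  0.267 ]
collar_top [335.9, 146.8] 0.98 [ 0.4209 -0.2658  0.02  ]
collar_top [397.0, 97.6] 0.9 [ 0.5138 -0.2434  0.02  ]
collar_top [277.4, 162.9] 0.72 [ 0.3427 -0.2521  0.02  ]
collar_top [334.2, 210.6] 0.64 [ 0.3827 -0.3441  0.02  ]
collar_screw [398.0, 78.3] 0.97 [ 0.5254 -0.2234  0.01  ]
collar_screw [294.5, 169.8] 0.83 [ 0.3572 -0.2712  0.01  ]
collar_screw [353.7, 130.7] 0.66 [ 0.4504 -0.2581  0.01  ]
collar_screw [349.6, 202.2] 0.55 [ 0.4064 -0.3452  0.01  ]
```

View pics/w1.png

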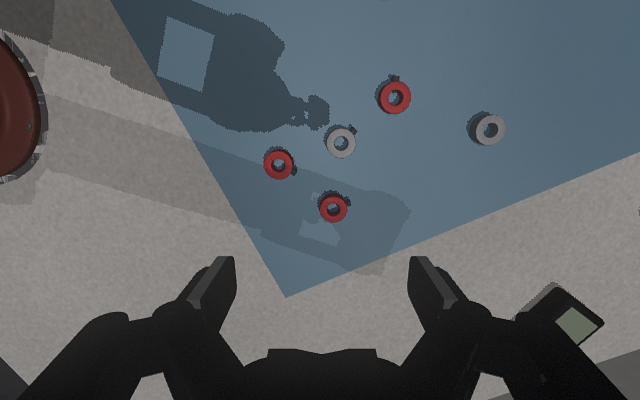

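>>> play_rows(moves=[{"x":1.4,"y":3.7,"z":0,"turn":4,"jaw":8.5},{"x":1.6,"y":3.7,"z":0,"turn":5,"jaw":8.5},{"x":1.6,"y":3.7,"z":0,"turn":5,"jaw":8.5},{"x":1.6,"y":3.7,"z":0,"turn":5,"jaw":8.5},{"x":1.6,"y":3.7,"z":0,"turn":5,"jaw":8.5},{"x":1.6,"y":3.7,"z":0,"turn":5,"jaw":8.5},{"x":1.6,"y":3.7,"z":0,"turn":5,"jaw":8.5},{"x":1.6,"y":3.7,"z":0,"turn":3,"jaw":8.5}], squeeze=30)

```text
t: 4.1
tool_pos: [0.5151, 0.0101, 0.2676]
tool_rot: [-1.299, 1.056, -1.058]
contact_force: [0.0, 0.1, -0.4]
opening: 0.0853
```

>>> play_rows(moves=[{"x":1.4,"y":3.2,"z":0,"turn":0,"jaw":8.5},{"x":1,"y":1.8,"z":0,"turn":0,"jaw":8.5},{"x":0,"y":0,"z":0,"turn":0,"jaw":8.5}], squeeze=30)

```text
t: 4.35
tool_pos: [0.5397, 0.0613, 0.2672]
tool_rot: [-1.299, 1.057, -1.056]
contact_force: [-0.6, -0.3, 0.0]
opening: 0.0849
```

```bash
python3 - <<'E'
from h import *
np.set_printoptions(precision=4,suppress=True)
d=shot('wrist','w2.png');print(ctrl.get_obs()['tool_pos'])
for n,z in [('shaft_end',.11),('slide_grip',.081),('shaft_flat',.09),('side_plate',.095)]:
    for r in pinpoint('wrist',n)[:3]: print(n,r['point'],r['score'],onz(d,r['point'],z))
E
```

```text
[0.5392 0.0596 0.2671]
shaft_end [329.6, 203.9] 0.83 [0.5505 0.0454 0.11  ]
shaft_end [325.3, 134.5] 0.41 [0.5313 0.1143 0.11  ]
slide_grip [324.1, 133.5] 0.92 [0.5306 0.113  0.081 ]
slide_grip [243.5, 192.2] 0.35 [0.454  0.0304 0.081 ]
slide_grip [310.9, 297.2] 0.21 [ 0.5561 -0.0905  0.081 ]
shaft_flat [326.5, 194.4] 0.84 [0.5466 0.0495 0.09  ]
side_plate [245.9, 194.1] 0.97 [0.4598 0.0332 0.095 ]
side_plate [217.9, 339.8] 0.17 [ 0.4496 -0.1677  0.095 ]
```

View pics/w2.png

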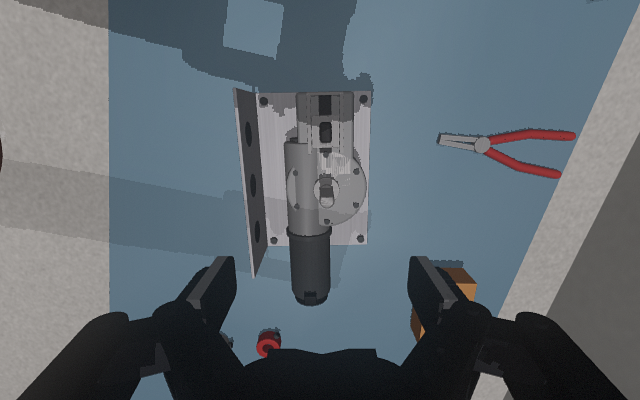

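```bash
python3 - <<'E'
from h import *
a=cv2.imread('pics/w2.png')
cv2.imwrite('pics/c4.png',cv2.resize(a[80:260,225:385],None,fx=4.9,fy=3.3*1,interpolation=cv2.INTER_CUBIC) if 0 else cv2.resize(a[85:235,280:380],None,fx=4,fy=4,interpolation=cv2.INTER_CUBIC))
np.set_printoptions(precision=4,suppress=True)
d=shot('wrist')
# plate edge ends (top) px & base plate right edge holes
for p,z in [((236,88),.095),((254,277),.095),((372,92),.004),((367,244),.004)]: print(onz(d,p,z))
for p in [(-1)]:
  pass
print('edgeang',[np.degrees(np.arctan2(*(onz(d,a,z)-onz(d,b,z))[[1,0]])) for a,b,z in [((236,88),(254,277),.095),((372,92),(367,244),.004)]])
E
```

```text
[0.4358 0.136  0.095 ]
[ 0.4812 -0.0707  0.095 ]
[0.5813 0.1669 0.004 ]
[ 0.6266 -0.0406  0.004 ]
edgeang [np.float64(102.37550818591718), np.float64(102.31674305270752)]
```

View pics/c4.png

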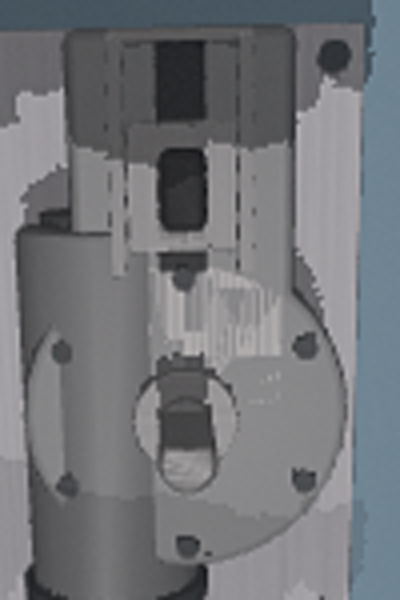

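>>> play_rows(moves=[{"x":-0.3,"y":2.0,"z":-1,"turn":1,"jaw":8.0},{"x":-0.3,"y":2.0,"z":-2,"turn":0,"jaw":7},{"x":-0.1,"y":1.4,"z":-3,"turn":0,"jaw":6},{"x":0,"y":0,"z":-3.5,"turn":0,"jaw":5},{"x":0,"y":0,"z":-3.5,"turn":0,"jaw":4},{"x":0,"y":0,"z":-2.0,"turn":0,"jaw":4},{"x":0,"y":0,"z":-1,"turn":0,"jaw":4},{"x":0,"y":0,"z":0,"turn":0,"jaw":4}], squeeze=30)

```text
t: 5.32
tool_pos: [0.5305, 0.1123, 0.1044]
tool_rot: [-1.308, 1.05, -1.044]
contact_force: [0.6, -0.1, -0.7]
opening: 0.0402
```

```bash
python3 - <<'E'
from h import *
np.set_printoptions(precision=4,suppress=True)
d=shot('wrist','w3.png');o=ctrl.get_obs();print(o['tool_pos'],o['contact_force'])
from scipy.spatial.transform import Rotation as R
M=R.from_rotvec(o['tool_rot']).as_matrix();print(M, np.degrees(np.arctan2(M[1,2],M[0,2])))
print(proj(d,o['tool_pos']))
for n,z in [('shaft_end',.11),('slide_grip',.081)]:
    for r in pinpoint('wrist',n)[:3]: print(n,r['point'],r['score'],onz(d,r['point'],z))
E
```

```text
[0.5321 0.1125 0.1067] [ 0.6717 -0.6538  0.8955]
[[ 0.217  -0.0015  0.9762]
 [-0.9762 -0.0001  0.217 ]
 [-0.0002 -1.     -0.0015]] 12.532947205399214
[326.6988 262.6336]
slide_grip [324.6, 240.8] 0.7 [0.5309 0.113  0.081 ]
```

View pics/w3.png

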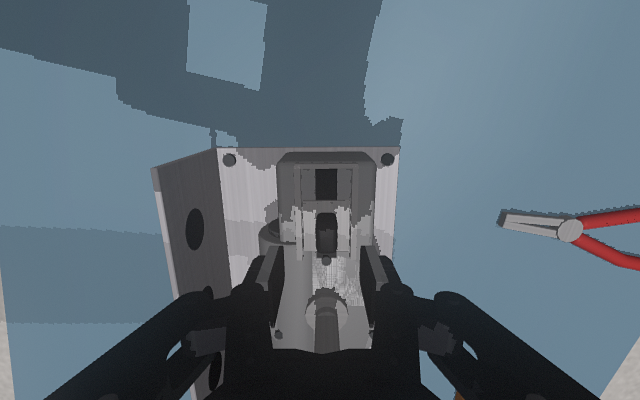

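>>> play_rows(moves=[{"x":0,"y":0.1,"z":-2.0,"turn":0,"jaw":4},{"x":0,"y":0,"z":-1.5,"turn":0,"jaw":3},{"x":0,"y":0,"z":-0.4,"turn":0,"jaw":2.5},{"x":0,"y":0,"z":0,"turn":0,"jaw":1.8},{"x":0,"y":0,"z":0,"turn":0,"jaw":0.5},{"x":0,"y":0,"z":0,"turn":0,"jaw":0.5},{"x":0,"y":0,"z":0,"turn":0,"jaw":0.5}], squeeze=25)

```text
t: 6.05
tool_pos: [0.533, 0.1142, 0.0694]
tool_rot: [-1.305, 1.045, -1.046]
contact_force: [-2.2, -2.0, 1.2]
opening: 0.0125
```

>>> play_rows(moves=[{"x":-0.1,"y":0.5,"z":0,"turn":0,"jaw":0.5},{"x":-0.1,"y":0.5,"z":0,"turn":0,"jaw":0.5},{"x":-0.1,"y":0.4,"z":0,"turn":0,"jaw":0.5},{"x":-0.1,"y":0.4,"z":0,"turn":0,"jaw":0.5},{"x":-0.05,"y":0.3,"z":0,"turn":0,"jaw":0.5},{"x":0,"y":0.2,"z":0,"turn":0,"jaw":0.5},{"x":0,"y":0,"z":0,"turn":0,"jaw":0.5}], squeeze=25)

```text
t: 6.63
tool_pos: [0.5287, 0.1336, 0.0691]
tool_rot: [-1.313, 1.04, -1.051]
contact_force: [-2.4, -16.6, 5.7]
opening: 0.012
```

>>> play_rows(moves=[{"x":0,"y":-0.3,"z":0,"turn":0,"jaw":4},{"x":0,"y":0,"z":0,"turn":0,"jaw":4},{"x":0,"y":0,"z":1.5,"turn":0,"jaw":4},{"x":0,"y":0,"z":3.5,"turn":0,"jaw":4},{"x":0,"y":0,"z":3.5,"turn":0,"jaw":4},{"x":0.3,"y":-1.5,"z":2,"turn":0,"jaw":4},{"x":0.3,"y":-2,"z":0,"turn":0,"jaw":4},{"x":0,"y":0,"z":0,"turn":0,"jaw":4}], squeeze=25)

```text
t: 7.3
tool_pos: [0.5363, 0.0981, 0.1763]
tool_rot: [-1.3, 1.042, -1.05]
contact_force: [-0.2, -0.3, -0.3]
opening: 0.0401
```

```bash
python3 - <<'E'
from h import *
np.set_printoptions(precision=4,suppress=True)
d=shot('wrist','w4.png');o=ctrl.get_obs();print(o['tool_pos'],o['contact_force'])
for n,z in [('shaft_end',.11),('slide_grip',.081),('shaft_flat',.09)]:
    for r in pinpoint('wrist',n)[:3]: print(n,r['point'],r['score'],onz(d,r['point'],z))
a=d['img'][:,:,::-1];p=proj(d,[.5483,.046,.10]).astype(int);print(p)
x0=max(p[0]-75,0);y0=max(min(p[1]-90,250),0)
cv2.imwrite('pics/c5.png',cv2.resize(a[y0:y0+150,x0:x0+150],None,fx=4,fy=4,interpolation=cv2.INTER_CUBIC));print(x0,y0)
E
```

```text
[0.535  0.0992 0.1745] [-1.1141 -0.0785 -0.1023]
shaft_end [323.8, 282.0] 0.93 [0.5491 0.0448 0.11  ]
slide_grip [322.4, 163.4] 0.94 [0.5287 0.1327 0.081 ]
shaft_flat [322.7, 259.3] 0.79 [0.5464 0.0539 0.09  ]
[322 273]
247 183
```

View pics/w4.png

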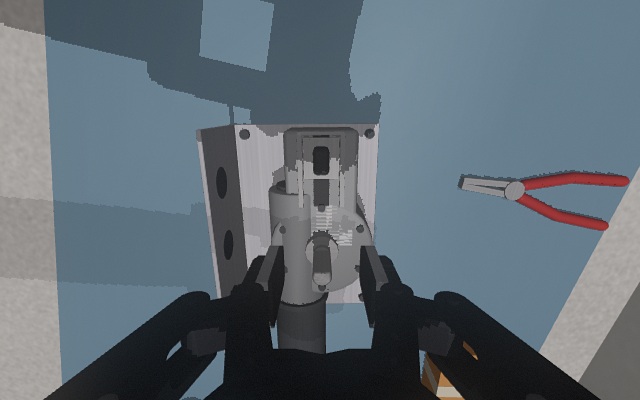

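View pics/c5.png

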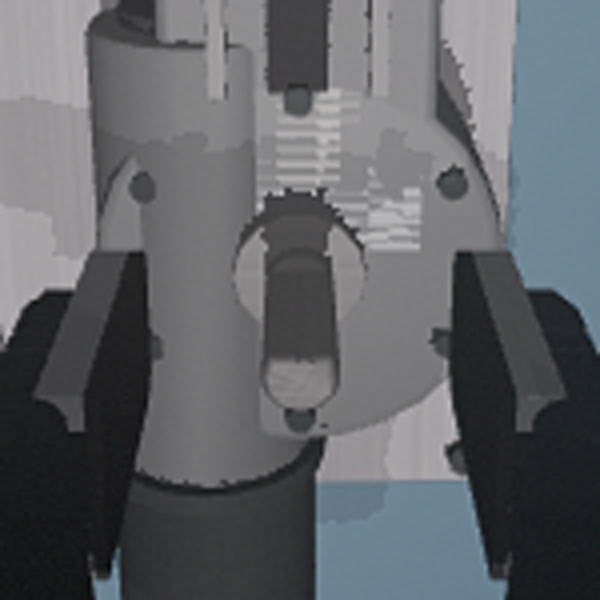

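>>> play_rows(moves=[{"x":0.2,"y":-0.7,"z":0,"turn":7,"jaw":4},{"x":0.2,"y":-0.7,"z":0,"turn":7,"jaw":4},{"x":0.2,"y":-0.7,"z":0,"turn":7,"jaw":4},{"x":0.2,"y":-0.7,"z":0,"turn":7,"jaw":4},{"x":0.2,"y":-0.7,"z":0,"turn":7,"jaw":4},{"x":0.2,"y":-0.7,"z":0,"turn":7,"jaw":4},{"x":0.2,"y":-0.7,"z":0,"turn":7,"jaw":4},{"x":0,"y":-0.4,"z":0,"turn":7,"jaw":4}], squeeze=25)

```text
t: 8.17
tool_pos: [0.5477, 0.0467, 0.1719]
tool_rot: [-1.551, 0.289, -0.286]
contact_force: [0.5, 0.5, 0.2]
opening: 0.0398
```

>>> play_rows(moves=[{"x":0,"y":0,"z":0,"turn":7,"jaw":4},{"x":0,"y":0,"z":0,"turn":7,"jaw":4},{"x":0,"y":0,"z":0,"turn":7,"jaw":4},{"x":0,"y":0,"z":-1,"turn":7,"jaw":4},{"x":0,"y":0,"z":-2,"turn":6,"jaw":4},{"x":0,"y":0,"z":-1,"turn":0,"jaw":4},{"x":0,"y":0,"z":0,"turn":0,"jaw":4}], squeeze=25)

```text
t: 8.75
tool_pos: [0.5453, 0.0472, 0.129]
tool_rot: [-1.563, -0.165, 0.177]
contact_force: [0.1, 0.1, 0.1]
opening: 0.0399
```

```bash
python3 - <<'E'
from h import *
np.set_printoptions(precision=4,suppress=True)
d=shot('wrist','w5.png');o=ctrl.get_obs();print(o['tool_pos'],o['contact_force'],o['q'])
from scipy.spatial.transform import Rotation as R
M=R.from_rotvec(o['tool_rot']).as_matrix();print(np.degrees(np.arctan2(M[1,2],M[0,2])))
for n,z in [('shaft_end',.11),('slide_grip',.081),('shaft_flat',.09)]:
    for r in pinpoint('wrist',n)[:3]: print(n,r['point'],r['score'],onz(d,r['point'],z))
E
```

```text
[0.5463 0.047  0.1307] [-0.1393 -0.6226  0.4809] [-0.0501 -0.0426  1.8814  0.0003  1.3076 -1.8391]
102.50084461959241
shaft_end [324.5, 250.4] 0.84 [0.5471 0.0491 0.11  ]
slide_grip [451.2, 231.9] 0.74 [0.5284 0.1346 0.081 ]
shaft_flat [329.5, 238.4] 0.91 [0.5473 0.0527 0.09  ]
```

View pics/w5.png

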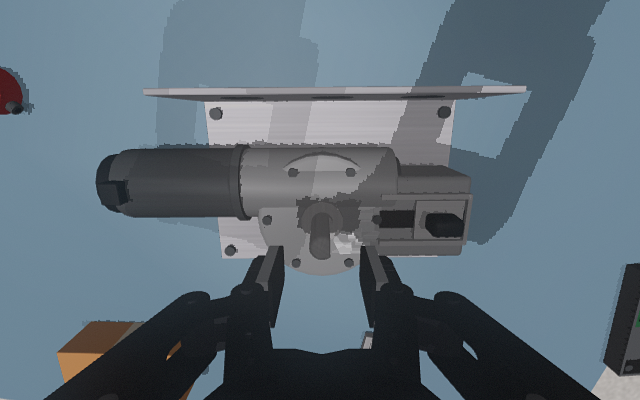

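>>> play_rows(moves=[{"x":0.2,"y":-0.05,"z":-2,"turn":0,"jaw":4},{"x":0,"y":0,"z":-2,"turn":0,"jaw":4},{"x":0,"y":0,"z":-1.2,"turn":0,"jaw":3},{"x":0,"y":0,"z":0,"turn":0,"jaw":2},{"x":0,"y":0,"z":0,"turn":0,"jaw":0.8},{"x":0,"y":0,"z":0,"turn":0,"jaw":0.8},{"x":0,"y":0,"z":0,"turn":0,"jaw":0.8},{"x":0,"y":0,"z":0,"turn":0,"jaw":0.8}], squeeze=40)

```text
t: 9.62
tool_pos: [0.549, 0.0465, 0.0804]
tool_rot: [-1.562, -0.171, 0.174]
contact_force: [-2.1, 4.7, -9.0]
opening: 0.012
```

>>> play_rows(moves=[{"x":0,"y":0,"z":0,"turn":-3,"jaw":0.8},{"x":0,"y":0,"z":0,"turn":-6,"jaw":0.8},{"x":0,"y":0,"z":0,"turn":-6,"jaw":0.8},{"x":0,"y":0,"z":0,"turn":-6,"jaw":0.8},{"x":0,"y":0,"z":0,"turn":-6,"jaw":0.8},{"x":0,"y":0,"z":0,"turn":-6,"jaw":0.8},{"x":0,"y":0,"z":0,"turn":-6,"jaw":0.8},{"x":0,"y":0,"z":0,"turn":-6,"jaw":0.8}], squeeze=40)

```text
t: 10.28
tool_pos: [0.5478, 0.0463, 0.0804]
tool_rot: [-1.525, 0.451, -0.442]
contact_force: [-6.6, 3.2, -5.4]
opening: 0.0119
```

>>> play_rows(moves=[{"x":0,"y":0,"z":0,"turn":-6,"jaw":0.8},{"x":0,"y":0,"z":0,"turn":-6,"jaw":0.8},{"x":0,"y":0,"z":0,"turn":-6,"jaw":0.8},{"x":0,"y":0,"z":0,"turn":-6,"jaw":0.8},{"x":0,"y":0,"z":0,"turn":-6,"jaw":0.8},{"x":0,"y":0,"z":0,"turn":-6,"jaw":0.8},{"x":0,"y":0,"z":0,"turn":-6,"jaw":0.8},{"x":0,"y":0,"z":0,"turn":-3,"jaw":0.8}], squeeze=40)

```text
t: 10.95
tool_pos: [0.5468, 0.0469, 0.0804]
tool_rot: [-1.307, 1.056, -1.043]
contact_force: [-10.0, 5.3, -1.4]
opening: 0.0117
```

>>> play_rows(moves=[{"x":0,"y":0,"z":0,"turn":0,"jaw":0.8},{"x":0,"y":0,"z":0,"turn":0,"jaw":0.8},{"x":0,"y":0,"z":0,"turn":0,"jaw":0.8},{"x":0,"y":0,"z":0,"turn":0,"jaw":0.8}], squeeze=40)

```text
t: 11.28
tool_pos: [0.5467, 0.0469, 0.0804]
tool_rot: [-1.309, 1.053, -1.039]
contact_force: [-10.7, 4.9, -2.1]
opening: 0.0121
```

```bash
python3 - <<'E'
from h import *
np.set_printoptions(precision=4,suppress=True)
d=shot('wrist','w6.png');o=ctrl.get_obs();print(o['t'],o['tool_pos'],o['contact_force'],o['q'],o['opening'])
from scipy.spatial.transform import Rotation as R
M=R.from_rotvec(o['tool_rot']).as_matrix();print(np.degrees(np.arctan2(M[1,2],M[0,2])))
s=shot('scene')
a=s['img'][:,:,::-1];cv2.imwrite('pics/c6.png',cv2.resize(a[140:260,260:390],None,fx=5,fy=5,interpolation=cv2.INTER_CUBIC))
E
```

```text
11.3333 [0.5467 0.0469 0.0804] [-10.5332   4.9054  -2.3978] [-0.0509  0.021   1.9098  0.0018  1.2193 -0.2717] 0.011910459298855368
12.613496205206864
```

View pics/w6.png

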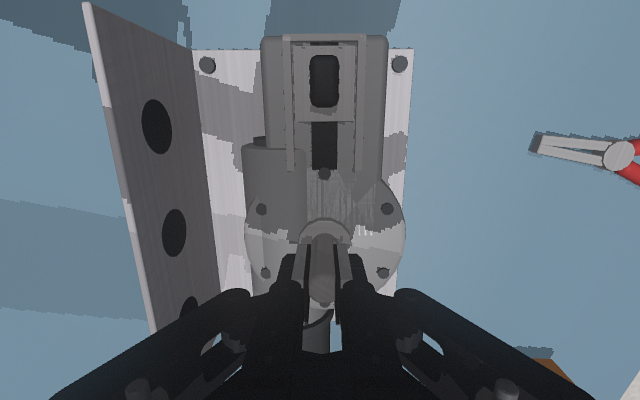

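>>> play_rows(moves=[{"x":0,"y":0,"z":0,"turn":0,"jaw":4},{"x":0,"y":0,"z":0,"turn":0,"jaw":4},{"x":0,"y":0,"z":0,"turn":0,"jaw":4},{"x":0,"y":0,"z":3,"turn":0,"jaw":4},{"x":0,"y":0,"z":4,"turn":0,"jaw":4},{"x":0,"y":0,"z":3,"turn":0,"jaw":4},{"x":0,"y":3,"z":1,"turn":0,"jaw":4},{"x":0,"y":0,"z":0,"turn":0,"jaw":4}], squeeze=40)

```text
t: 12.05
tool_pos: [0.5537, 0.078, 0.1982]
tool_rot: [-1.297, 1.036, -1.05]
contact_force: [0.2, 1.2, -0.1]
opening: 0.0406
```

```bash
python3 - <<'E'
from h import *
np.set_printoptions(precision=4,suppress=True)
d=shot('wrist','w7.png');o=ctrl.get_obs();print(o['t'],o['tool_pos'],o['contact_force'])
for n,z in [('shaft_end',.11),('slide_grip',.081),('shaft_flat',.09)]:
    for r in pinpoint('wrist',n)[:3]: print(n,r['point'],r['score'],onz(d,r['point'],z))
a=d['img'][:,:,::-1];p=proj(d,[.5483,.047,.11]).astype(int);print(p)
x0=p[0]-50;y0=min(p[1]-60,280)
cv2.imwrite('pics/c7.png',cv2.resize(a[y0:y0+100,x0:x0+100],None,fx=6,fy=6,interpolation=cv2.INTER_CUBIC));print(x0,y0)
E
```

```text
12.1 [0.5524 0.0767 0.1955] [ 0.486  -1.2869 -0.1966]
shaft_end [306.6, 240.0] 0.91 [0.5475 0.0477 0.11  ]
slide_grip [303.0, 132.3] 0.89 [0.5258 0.1313 0.081 ]
slide_grip [311.8, 200.9] 0.54 [0.5458 0.0735 0.081 ]
shaft_flat [314.3, 233.4] 0.65 [0.5541 0.0466 0.09  ]
shaft_flat [305.8, 240.7] 0.47 [0.548  0.0379 0.09  ]
[307 240]
257 180
```

View pics/c7.png

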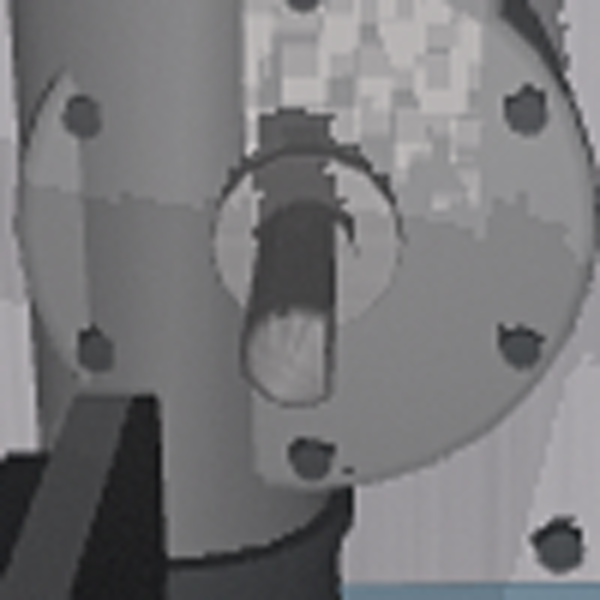

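>>> play_rows(moves=[{"x":-1.2,"y":-3.4,"z":0,"turn":-7,"jaw":6},{"x":-1.2,"y":-3.4,"z":0,"turn":-7,"jaw":6},{"x":-1.2,"y":-3.4,"z":0,"turn":-7,"jaw":6},{"x":-1.2,"y":-3.4,"z":0,"turn":-7,"jaw":6},{"x":-1.2,"y":-3.4,"z":0,"turn":-7,"jaw":6},{"x":-1.2,"y":-3.4,"z":0,"turn":-7,"jaw":6},{"x":-1.2,"y":-3.4,"z":0,"turn":-7,"jaw":6},{"x":-1.2,"y":-3.4,"z":0,"turn":-7,"jaw":6}], squeeze=40)

```text
t: 12.92
tool_pos: [0.4523, -0.1981, 0.19]
tool_rot: [-0.746, 1.747, -1.746]
contact_force: [0.7, 1.0, 0.1]
opening: 0.0601
```

>>> play_rows(moves=[{"x":-1.4,"y":-3.4,"z":-0.5,"turn":-7,"jaw":6},{"x":-1.4,"y":-2.4,"z":-1.5,"turn":-7,"jaw":6},{"x":-1.2,"y":-1.2,"z":-1.5,"turn":-4,"jaw":6},{"x":0,"y":0,"z":0,"turn":0,"jaw":6},{"x":0,"y":0,"z":0,"turn":0,"jaw":6}], squeeze=40)

```text
t: 13.33
tool_pos: [0.4124, -0.2662, 0.1542]
tool_rot: [-0.496, 1.947, -1.94]
contact_force: [-0.2, 0.6, 0.4]
opening: 0.06
```

```bash
python3 - <<'E'
from h import *
np.set_printoptions(precision=4,suppress=True)
d=shot('wrist','w8.png');o=ctrl.get_obs();print(o['t'],o['tool_pos'],o['contact_force'])
from scipy.spatial.transform import Rotation as R
M=R.from_rotvec(o['tool_rot']).as_matrix();print(np.degrees(np.arctan2(M[1,2],M[0,2])))
for n,z in [('collar_top',.02),('collar_screw',.01)]:
    for r in pinpoint('wrist',n)[:3]: print(n,r['point'],r['score'],onz(d,r['point'],z))
a=d['img'][:,:,::-1];p=proj(d,[.428,-.263,.02]).astype(int);print(p)
x0=p[0]-50;y0=min(p[1]-60,280)
cv2.imwrite('pics/c8.png',cv2.resize(a[y0:y0+100,x0:x0+100],None,fx=6,fy=6,interpolation=cv2.INTER_CUBIC));print(x0,y0)
E
```

```text
13.3833 [ 0.4135 -0.2661  0.1554] [-0.3651  0.4975  0.3294]
-61.39073335502366
collar_top [353.1, 82.1] 0.9 [ 0.5114 -0.2427  0.02  ]
collar_top [276.4, 245.6] 0.81 [ 0.3407 -0.2521  0.02  ]
collar_top [327.3, 175.5] 0.78 [ 0.4291 -0.2627  0.02  ]
collar_screw [303.1, 238.9] 0.93 [ 0.356  -0.2741  0.01  ]
collar_screw [335.3, 151.8] 0.92 [ 0.4511 -0.2594  0.01  ]
collar_screw [323.9, 177.2] 0.72 [ 0.4242 -0.2617  0.01  ]
[327 176]
277 116
```

View pics/w8.png

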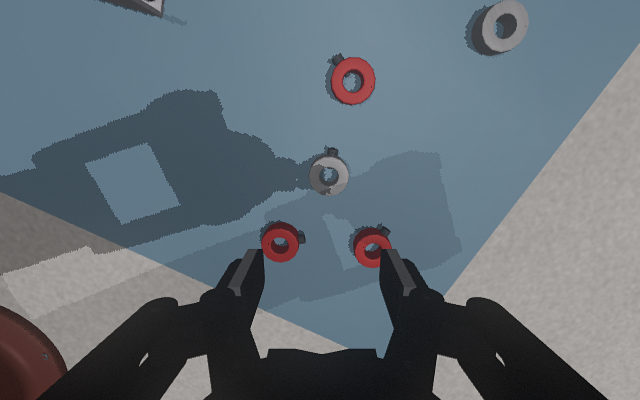

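View pics/c8.png

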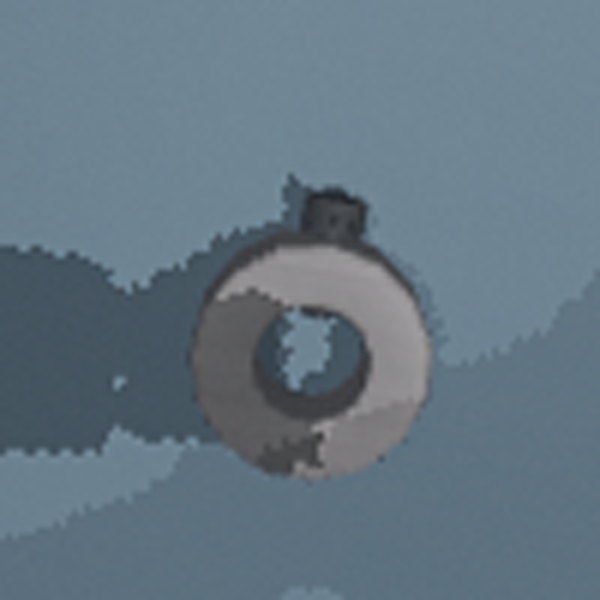

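```bash
python3 - <<'E'
from h import *
np.set_printoptions(precision=4,suppress=True)
d=shot('wrist')
c=onz(d,(328.8,176.3),.02)
for p,z in [((332.7,149),.012),((332.5,151.5),.013),((335.3,151.8),.01)]:
    s=onz(d,p,z);v=(s-c)[:2];print(c,s,np.linalg.norm(v),np.degrees(np.arctan2(v[1],v[0])))
s=shot('scene','s9.png');e=shot('side','e9.png')
for n,cam in [('collar_top',s),('collar_top',e)]:
    for r in pinpoint('scene' if cam is s else 'side',n)[:4]: print(r['point'],r['score'],onz(cam,r['point'],.02))
a=e['img'][:,:,::-1];cv2.imwrite('pics/e9c.png',cv2.resize(a[150:230,340:460],None,fx=6,fy=6,interpolation=cv2.INTER_CUBIC))
E
```

```text
[ 0.4313 -0.2647  0.02  ] [ 0.4549 -0.256   0.012 ] 0.025101646391731392 20.105278602106527
[ 0.4313 -0.2647  0.02  ] [ 0.4529 -0.2569  0.013 ] 0.022856245026367076 19.771093487584267
[ 0.4313 -0.2647  0.02  ] [ 0.4536 -0.2597  0.01  ] 0.0228068502179541 12.505998671237464
[182.0, 203.0] 0.77 [ 0.3463 -0.2596  0.02  ]
[221.0, 249.9] 0.69 [ 0.5141 -0.2339  0.02  ]
[155.0, 230.5] 0.49 [ 0.3833 -0.3431  0.02  ]
[192.2, 228.0] 0.48 [ 0.4249 -0.2665  0.02  ]
[368.3, 176.7] 0.6 [ 0.5236 -0.235   0.02  ]
[418.5, 176.3] 0.59 [ 0.3928 -0.3523  0.02  ]
[418.0, 198.9] 0.55 [ 0.3365 -0.2555  0.02  ]
[393.3, 185.1] 0.52 [ 0.4348 -0.257   0.02  ]
```

View pics/e9c.png

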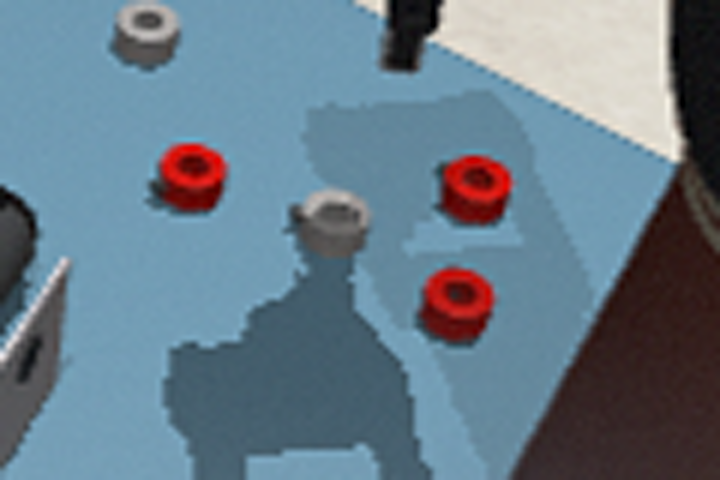

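>>> play_rows(moves=[{"x":0.8,"y":0.1,"z":-1.5,"turn":-4.6,"jaw":6},{"x":0.9,"y":0.2,"z":-3,"turn":-4,"jaw":6},{"x":0,"y":0,"z":-3,"turn":0,"jaw":6},{"x":0,"y":0,"z":-1,"turn":0,"jaw":6},{"x":0,"y":0,"z":0,"turn":0,"jaw":6},{"x":0,"y":0,"z":0,"turn":0,"jaw":6}], squeeze=40)

```text
t: 14.23
tool_pos: [0.431, -0.2631, 0.0714]
tool_rot: [-0.359, 2.032, -2.031]
contact_force: [-0.5, 0.4, 0.2]
opening: 0.0604
```

```bash
python3 - <<'E'
from h import *
np.set_printoptions(precision=4,suppress=True)
d=shot('wrist','w10.png');o=ctrl.get_obs();print(o['t'],o['tool_pos'],o['contact_force'])
from scipy.spatial.transform import Rotation as R
M=R.from_rotvec(o['tool_rot']).as_matrix();print(np.degrees(np.arctan2(M[1,2],M[0,2])))
for n,z in [('collar_top',.02),('collar_screw',.01)]:
    for r in pinpoint('wrist',n)[:3]: print(n,r['point'],r['score'],onz(d,r['point'],z))
a=d['img'][:,:,::-1];p=proj(d,[.4305,-.263,.02]).astype(int);print(p)
x0=p[0]-75;y0=min(p[1]-75,250)
cv2.imwrite('pics/c10.png',cv2.resize(a[y0:y0+150,x0:x0+150],None,fx=4,fy=4,interpolation=cv2.INTER_CUBIC));print(x0,y0)
E
```

```text
14.2833 [ 0.4318 -0.2638  0.0726] [ 1.175  -0.3599  1.127 ]
-69.97776613291983
collar_top [271.2, 319.0] 0.73 [ 0.3435 -0.2535  0.02  ]
collar_top [335.8, 97.2] 0.65 [ 0.5117 -0.243   0.02  ]
collar_top [319.0, 226.5] 0.64 [ 0.4284 -0.2622  0.02  ]
collar_screw [319.9, 191.1] 0.91 [ 0.45   -0.2549  0.01  ]
collar_screw [306.6, 64.5] 0.77 [ 0.524  -0.2193  0.01  ]
collar_screw [303.9, 303.4] 0.7 [ 0.3585 -0.2745  0.01  ]
[321 224]
246 149
```

View pics/c10.png

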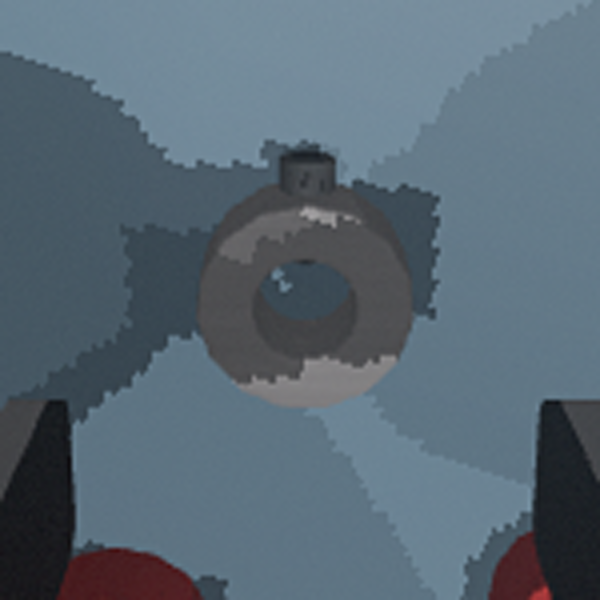

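>>> play_rows(moves=[{"x":-0.2,"y":0,"z":-2.5,"turn":0,"jaw":6},{"x":0,"y":0,"z":-2.5,"turn":0,"jaw":6},{"x":0,"y":0,"z":-1.5,"turn":0,"jaw":6},{"x":0,"y":0,"z":-0.2,"turn":0,"jaw":5},{"x":0,"y":0,"z":0,"turn":0,"jaw":4.5},{"x":0,"y":0,"z":0,"turn":0,"jaw":3.5},{"x":0,"y":0,"z":0,"turn":0,"jaw":3.2},{"x":0,"y":0,"z":0,"turn":0,"jaw":3.2}], squeeze=40)

```text
t: 15.05
tool_pos: [0.4302, -0.2642, 0.006]
tool_rot: [-0.356, 2.028, -2.033]
contact_force: [-0.3, 0.0, 1.6]
opening: 0.036
```

```bash
python3 - <<'E'
from h import *
np.set_printoptions(precision=4,suppress=True)
d=shot('wrist','w11.png');o=ctrl.get_obs();print(o['t'],o['tool_pos'],o['contact_force'],o['opening'])
E
```

```text
15.1 [ 0.4302 -0.2642  0.006 ] [-0.4756 -0.0186  4.1241] 0.0365339722207588
```

View pics/w11.png

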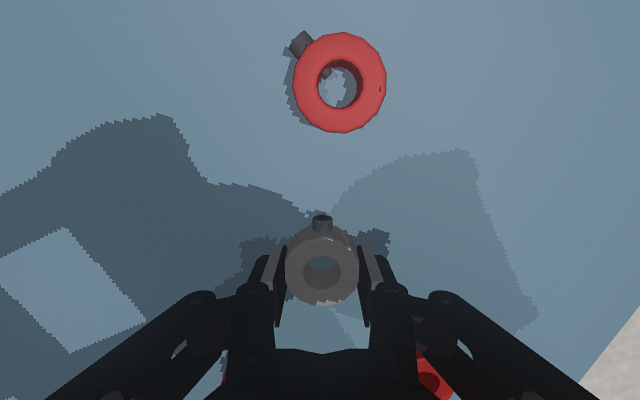

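>>> play_rows(moves=[{"x":0,"y":0,"z":1,"turn":0,"jaw":3.2},{"x":0,"y":0,"z":2.5,"turn":0,"jaw":3.2},{"x":0,"y":0,"z":3.5,"turn":0,"jaw":3.2},{"x":0,"y":0,"z":3.5,"turn":0,"jaw":3.2},{"x":0.5,"y":1,"z":3.5,"turn":0,"jaw":3.2},{"x":1,"y":2.5,"z":2,"turn":0,"jaw":3.2},{"x":1,"y":2.7,"z":0,"turn":0,"jaw":3.2},{"x":1,"y":2.7,"z":0,"turn":-2,"jaw":3.2}], squeeze=45)

```text
t: 15.77
tool_pos: [0.4654, -0.1741, 0.1677]
tool_rot: [-0.318, 2.047, -2.054]
contact_force: [-0.1, -0.1, -2.2]
opening: 0.0367
```

>>> play_rows(moves=[{"x":1,"y":2.7,"z":0,"turn":-2,"jaw":3.2},{"x":1,"y":2.7,"z":0,"turn":-2,"jaw":3.2},{"x":1,"y":2.7,"z":0,"turn":-1.6,"jaw":3.2},{"x":1,"y":2.7,"z":0,"turn":0,"jaw":3.2},{"x":1,"y":2.7,"z":0,"turn":0,"jaw":3.2},{"x":0.5,"y":1,"z":0,"turn":0,"jaw":3.2},{"x":0,"y":0,"z":0,"turn":0,"jaw":3.2}], squeeze=45)

```text
t: 16.35
tool_pos: [0.5194, -0.0273, 0.1647]
tool_rot: [-0.232, 2.105, -2.105]
contact_force: [0.0, 0.2, -1.6]
opening: 0.0363
```

```bash
python3 - <<'E'
from h import *
np.set_printoptions(precision=4,suppress=True)
d=shot('wrist','w12.png');o=ctrl.get_obs();print(o['t'],o['tool_pos'],o['contact_force'],o['opening'])
from scipy.spatial.transform import Rotation as R
M=R.from_rotvec(o['tool_rot']).as_matrix();print(np.degrees(np.arctan2(M[1,2],M[0,2])))
print('tcp px',proj(d,o['tool_pos']),proj(d,o['tool_pos']+[0,0,.014]))
zt=o['tool_pos'][2]+.014
for n,z in [('collar_top',zt),('collar_screw',zt-.01),('shaft_end',.11),('slide_grip',.081)]:
    for r in pinpoint('wrist',n)[:3]: print(n,r['point'],r['score'],onz(d,r['point'],z))
a=d['img'][:,:,::-1]
cv2.imwrite('pics/c12.png',cv2.resize(a[180:330,245:395],None,fx=4,fy=4,interpolation=cv2.INTER_CUBIC))
E
```

```text
16.4 [ 0.519  -0.0287  0.1645] [-0.3903 -0.6376 -0.7678] 0.03632582940368631
-77.47131135312493
tcp px [323.5616 259.8415] [323.7483 273.6318]
collar_top [319.7, 274.9] 0.92 [ 0.5179 -0.0269  0.1785]
collar_top [518.8, 241.1] 0.9 [ 0.5557 -0.1141  0.1785]
collar_top [557.2, 355.1] 0.62 [ 0.4981 -0.1613  0.1785]
collar_screw [322.4, 220.1] 0.73 [ 0.5423 -0.0228  0.1685]
collar_screw [560.1, 329.8] 0.71 [ 0.5074 -0.1668  0.1685]
collar_screw [499.0, 222.8] 0.68 [ 0.5599 -0.1085  0.1685]
shaft_end [221.4, 161.6] 0.68 [0.5467 0.0465 0.11  ]
slide_grip [115.5, 153.8] 0.89 [0.5285 0.1338 0.081 ]
```

View pics/w12.png

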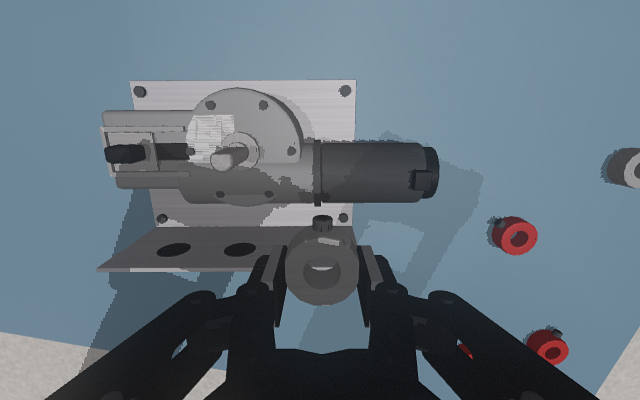

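View pics/c12.png

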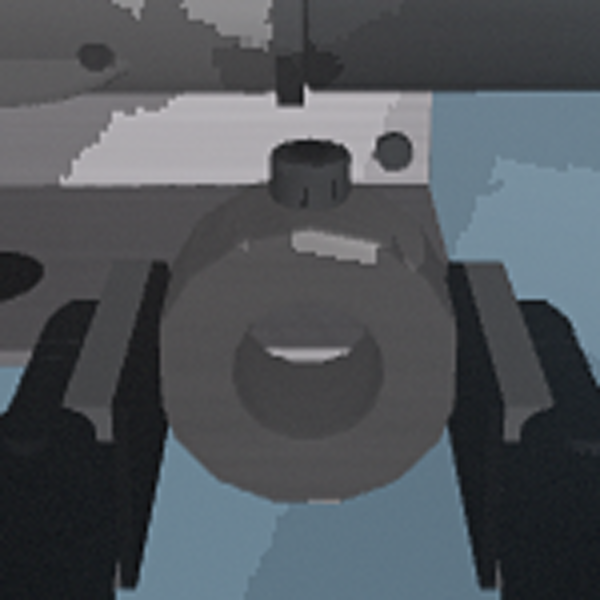

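>>> play_rows(moves=[{"x":0.8,"y":2.0,"z":0,"turn":0,"jaw":3.2},{"x":0.9,"y":2.4,"z":0,"turn":0,"jaw":3.2},{"x":0.8,"y":2.2,"z":0,"turn":0,"jaw":3.2},{"x":0.3,"y":1.0,"z":-1,"turn":0,"jaw":3.2},{"x":0,"y":0,"z":-2,"turn":0,"jaw":3.2},{"x":0,"y":0,"z":-0.9,"turn":0,"jaw":3.2},{"x":0,"y":0,"z":0,"turn":0,"jaw":3.2},{"x":0,"y":0,"z":0,"turn":0,"jaw":3.2}], squeeze=45)

```text
t: 17.27
tool_pos: [0.546, 0.0459, 0.124]
tool_rot: [-0.231, 2.109, -2.109]
contact_force: [0.5, -0.0, -0.8]
opening: 0.036
```

```bash
cat > look.py <<'E'
from h import *
import sys
np.set_printoptions(precision=4,suppress=True)
k=sys.argv[1]
d=shot('wrist');s=shot('scene');e=shot('side');o=ctrl.get_obs();print(o['t'],o['tool_pos'],o['contact_force'],o['wrist_torque'],o['opening'])
from scipy.spatial.transform import Rotation as R
M=R.from_rotvec(o['tool_rot']).as_matrix();print(np.degrees(np.arctan2(M[1,2],M[0,2])))
def cr(d,P,n,f,dy=0):
    p=proj(d,P).astype(int);a=d['img'][:,:,::-1];x0=p[0]-n;y0=min(p[1]-n+dy,400-2*n);print(x0,y0)
    return cv2.resize(a[y0:y0+2*n,x0:x0+2*n],(390,390),interpolation=cv2.INTER_CUBIC)
P=[.548,.0475,.115]
im=np.hstack([cr(d,P,55,1),cr(s,P,30,1)]);cv2.imwrite(f'pics/a{k}.png',im)
cv2.imwrite(f'pics/b{k}.png',cv2.resize(cr(e,P,30,1),(600,600)))
E
python3 look.py 1
```

```text
17.4167 [0.5476 0.0461 0.1262] [-0.0128  0.4373 -0.8183] [-0.0049 -0.0311  0.0796] 0.03619382495670468
-77.65036132281769
264 192
301 151
280 168
```

View pics/a1.png

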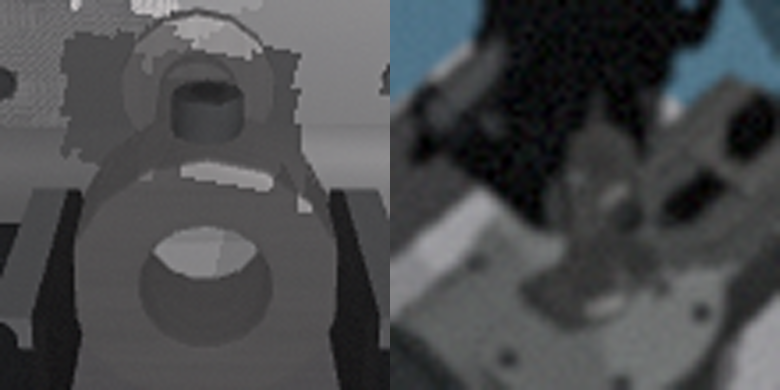

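View pics/b1.png

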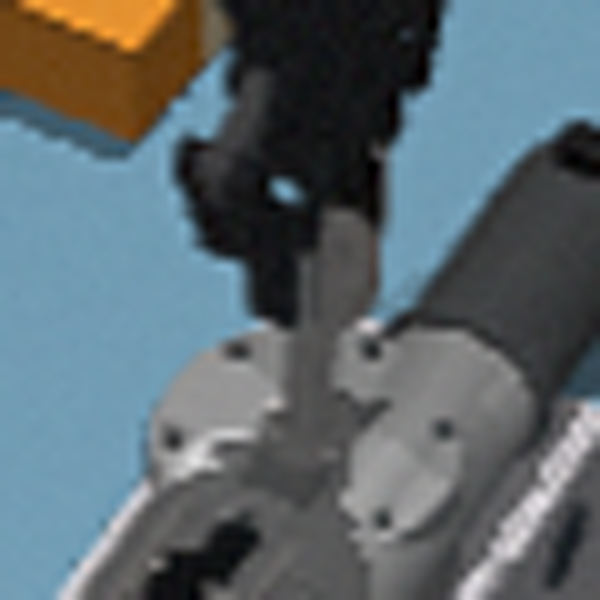

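>>> play_rows(moves=[{"x":0,"y":0.1,"z":-0.6,"turn":0,"jaw":3.2},{"x":0,"y":0,"z":-0.4,"turn":0,"jaw":3.2},{"x":0,"y":0,"z":-0.3,"turn":0,"jaw":3.2},{"x":0,"y":0,"z":0,"turn":0,"jaw":3.2},{"x":0,"y":0,"z":0,"turn":0,"jaw":3.2}], squeeze=45)

```text
t: 17.83
tool_pos: [0.5467, 0.0478, 0.1117]
tool_rot: [-0.23, 2.108, -2.107]
contact_force: [0.5, -1.0, -1.3]
opening: 0.0361
```

```bash
python3 look.py 2
```

```text
17.9833 [0.5471 0.0478 0.1123] [-0.5494 -0.1971 -1.4828] [ 0.0404 -0.0009  0.0216] 0.036081343228822026
-77.5936282052671
267 204
301 151
280 168
```

View pics/a2.png

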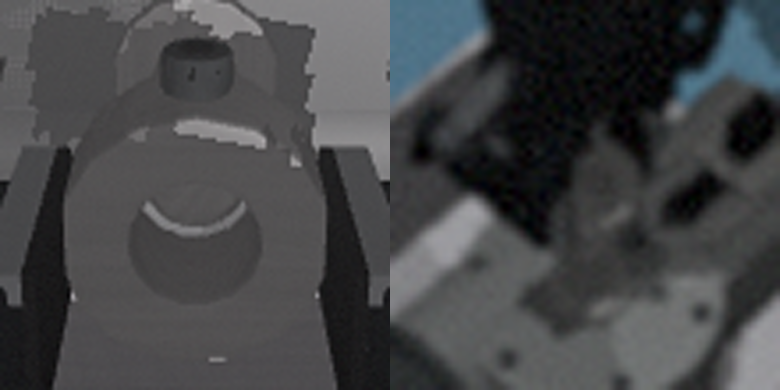

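>>> play_rows(moves=[{"x":0,"y":0,"z":-0.4,"turn":0,"jaw":3.2},{"x":0,"y":0,"z":-0.3,"turn":0,"jaw":3.2},{"x":0,"y":0,"z":0,"turn":0,"jaw":3.2},{"x":0,"y":0,"z":0,"turn":0,"jaw":3.2}], squeeze=45)

```text
t: 18.32
tool_pos: [0.5467, 0.0478, 0.1047]
tool_rot: [-0.23, 2.108, -2.107]
contact_force: [0.2, 0.4, -2.0]
opening: 0.0363
```

```bash
python3 look.py 3
```

```text
18.4667 [0.547  0.0478 0.1052] [-0.2455  0.6071 -0.8537] [-0.0332  0.0198  0.0296] 0.036450351786141214
-77.59593762296981
267 211
301 151
280 168
```

View pics/a3.png

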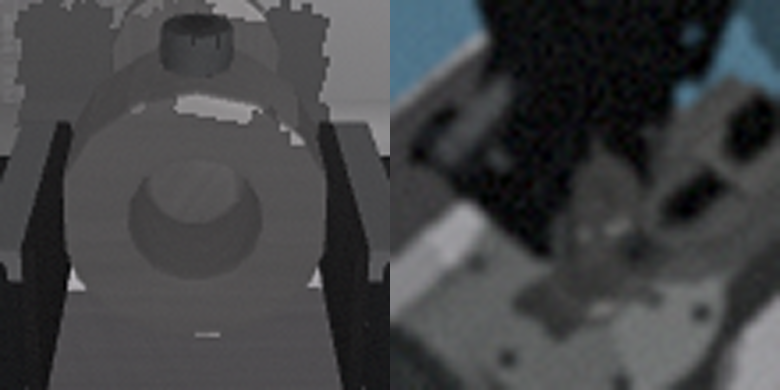

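>>> play_rows(moves=[{"x":0,"y":0,"z":-0.3,"turn":0,"jaw":3.2},{"x":0,"y":0,"z":-0.3,"turn":0,"jaw":3.2},{"x":0,"y":0,"z":-0.3,"turn":0,"jaw":3.2},{"x":0,"y":0,"z":0,"turn":0,"jaw":3.2},{"x":0,"y":0,"z":0,"turn":0,"jaw":3.2}], squeeze=45)

```text
t: 18.88
tool_pos: [0.5467, 0.0478, 0.0957]
tool_rot: [-0.23, 2.108, -2.107]
contact_force: [0.3, 0.1, -0.4]
opening: 0.0364
```

```bash
python3 look.py 4
```

```text
19.0333 [0.547  0.0478 0.0962] [ 0.3166  0.1592 -0.9567] [-0.0241 -0.0374 -0.0418] 0.036145565717626324
-77.59672916979494
267 221
301 151
280 168
```

View pics/a4.png

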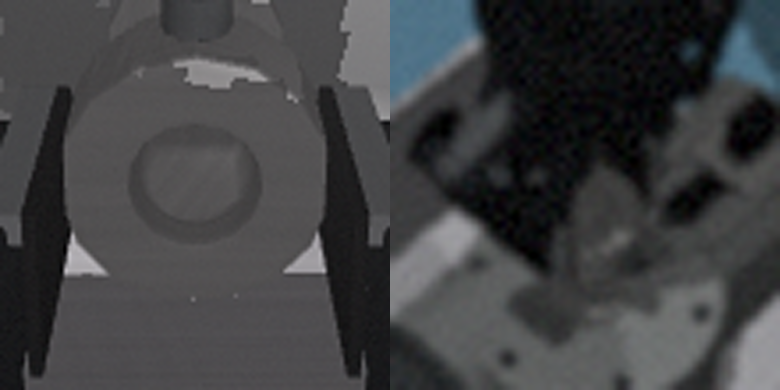

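View pics/b4.png

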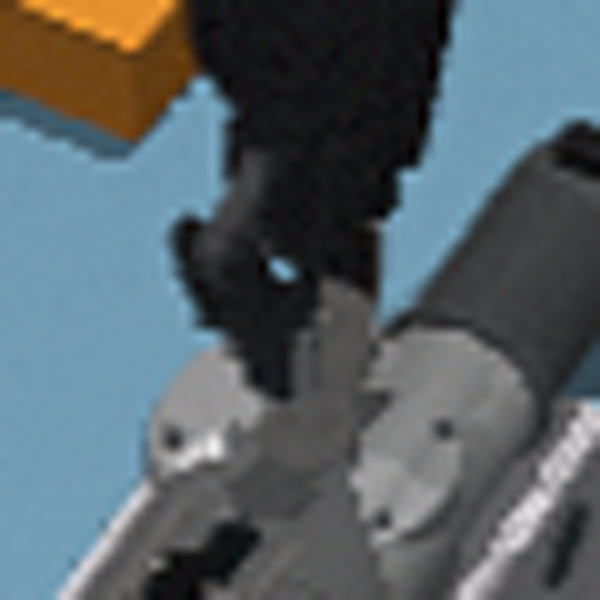

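```bash
python3 -c "
from station import *
print(finish_job()); o=ctrl.get_obs(); print(o['t'],o['tool_pos'],o['contact_force'],o['opening'])"
```

```text
the job is handed in; nothing more can be done
None
the job is handed in; nothing more can be done
```

The job is handed in at about 19 s of the 58 s limit, with the arm still holding the collar on the shaft. No verdict was reported.

**What I did**
- **Slide:** I pulled the black grip out until it met the end stop. The pull rose to about 17 N there, and the grip then measured about 89 mm from the shaft axis, against 88 mm expected.
- **Shaft:** I pinched it on the flat; the jaws read 12 mm, so they were on the flat rather than the 16 mm round. I then turned it 90° clockwise. A wrist picture afterwards showed the flat facing squarely to the open side.
- **Collar:** I chose the grey ring with the dark screw, gripped it on its free sides and lowered it onto the shaft. It met no noticeable resistance.

**Last checks**
- The wrist picture shows the D-shaped shaft end centred in the bore to about half a millimetre, with the flat square under the screw.
- The collar top works out at about 110 mm, level with the shaft end to about 1 mm. This comes from the tool height and the picture; I did not measure it directly.
- The contact force was only about 1 N at a 45 N squeeze, so nothing else seems to carry the collar.
- The spacer, carton, pliers, case and red rings were never touched.

**What did not agree**
- With the collar gripped, the jaw opening read 36 mm, not the 39 mm expected. The collar looked centred in the pictures and did not slip, so I put this down to the reading.
- The shaft position estimates from the cameras and the pinch differed by 2 to 3 mm. The insertion still went in freely.

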